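Space the slats in a fence-panel jig

TASK

On the sloping jig, set the two loose steel slats to the same gap as the two fixed slats at the left end, using the notched spacer block. Starting with the loose slat nearest the fixed ones, lower the spacer square to the slope so that its notch straddles the slat with the broad foot to the left, slide it left until the broad foot just meets the slat before, then lift it off and do the same with the last slat. Finally stand the spacer upright on its feet on the bench, clear of the jig, and leave the other things on the bench alone.

Things in the scene. Friction and masses are not known exactly. Their poses are not given: they have to be found in the camera images.
- jig: Fixed sloping jig: two dark 30 mm square tubes, 400 mm long, run left-right on grey end stands and carry the slats. Origin on the bench under the middle; x away from the robot, y left along the row, z up. The slats' plane rises away from the robot at 28 degrees (0.489 rad); the middles of their top faces are 125 mm above the bench.
- slat_b: Second fixed slat from the jig's left end (the other is 56 mm further left, centre to centre: gap 40 mm). Every slat: steel bar 200 mm up the slope, 16 mm wide along the row, 12 mm thick; origin mid top face; x up the slope, y left along the row, z square out of the slope. Rails and black runners lie only 65 to 105 mm from its middle; elsewhere free air below.
- slat_1: The loose slat nearest the fixed ones; same bar and axes as slat_b. It only slides left-right along the jig, cannot turn or lift, needs about 7 N to slide and stays where it is left. It starts with too wide a gap.
- slat_2: The last, rightmost loose slat; same bar and axes, slides like slat_1. It starts with at least 45 mm of free gap to slat_1.
- spacer: Aluminium notched spacer, 0.2 to 0.4 kg, standing like a small bridge on the bench right of the jig, broad foot roughly to the left. Origin: centre of underside; z up, +y to the broad foot. 50 mm long (x), 66 wide (y), 32 high without fin. Across y: broad foot +5 to +33 mm, open notch -23 to +5, narrow lip -33 to -23.
- spacer_notch (a point): Middle of the notch's roof, 18 mm above the spacer's underside, at y = -9 mm; the notch is 28 mm wide and runs right through along x. From the lip's inner face to the broad foot's outer face is 56 mm = 16 mm slat + 40 mm gap: when the lip pushes a slat until the broad foot meets the slat before, the gap is right.
- spacer_grip (a point): Middle of the spacer's upright grip fin, 57 mm above its underside. The fin is 12 mm thick (y), 40 mm long (x), centred over the origin, and stands from 32 to 77 mm above the underside. Grip it across its thickness.
- flap_disc: Bystander: dark grinding disc, 114 mm across, 16 mm high, flat on the bench; origin under its centre.
- paste_jar: Bystander: grey jar with black lid, 64 mm across, 65 mm high; origin under its centre.
- screwdriver: Bystander: screwdriver with yellow handle lying on the bench.
- grinder: Bystander: heavy angle grinder, green body about 270 mm long, 105 mm high, lying at the left; origin under it.
There are look-alikes about, which are no part of the job. Leave any yellow look-alike of the spacer alone.

How it is judged (in metres and radians):
On the way, in this order (a step that is already met when the one before it is completed fails the run):
1. the spacer, square to the slope within 11 degrees, straddles the nearer loose slat and stands in its gap, and that gap is 40 mm within 3 mm (y of slat_1 in the frame of slat_b between -0.059 and -0.053 m and y of spacer in the frame of slat_1 between 0.004 and 0.022 m and x of spacer in the frame of slat_1 between -0.08 and 0.08 m and z of spacer in the frame of slat_1 between -0.03 and -0.006 m and angle between the z axis of spacer and the z axis of slat_1, either way round below 0.2 rad), for 0.1 s.
2. the spacer, square to the slope within 11 degrees, straddles the last slat and stands in its gap, and that gap is 40 mm within 3 mm, the first gap still right (y of slat_1 in the frame of slat_b between -0.059 and -0.053 m and y of slat_2 in the frame of slat_1 between -0.059 and -0.053 m and y of spacer in the frame of slat_2 between 0.004 and 0.022 m and x of spacer in the frame of slat_2 between -0.08 and 0.08 m and z of spacer in the frame of slat_2 between -0.03 and -0.006 m and angle between the z axis of spacer and the z axis of slat_2, either way round below 0.2 rad), for 0.1 s.
At the end, for the whole second after the job is handed in: Both gaps (between the second fixed slat and slat_1, and between slat_1 and slat_2) are 40 mm within 3 mm; the spacer stands upright (within 6 degrees) on its feet on the bench, at rest, released, not touching the jig (y of slat_1 in the frame of slat_b between -0.059 and -0.053 m and y of slat_2 in the frame of slat_1 between -0.059 and -0.053 m and height (world z) of spacer between -0.005 and 0.006 m and angle between spacer's own z axis and vertical below 0.1 rad and linear speed of spacer below 0.02 m/s and contact force between spacer and jig below 0.1 N).
It fails at once if flap disc is shifted by more than 30 mm (distance of flap_disc from where it was at the start of the episode above 0.03 m).
It fails at once if paste jar is shifted by more than 30 mm (distance of paste_jar from where it was at the start of the episode above 0.03 m).
It fails at once if screwdriver is shifted by more than 30 mm (distance of screwdriver from where it was at the start of the episode above 0.03 m).
It fails at once if grinder is shifted by more than 30 mm (distance of grinder from where it was at the start of the episode above 0.03 m).
It also fails if it takes over 64 s, if anything falls off the work surface, if the arm or the gripper's body presses on something with over 40 N, if the wrist force passes 120 N, or if a joint passes its speed limit or range.

ROBOT

A 6-joint arm with a two-finger parallel gripper is mounted at the origin on the work surface. World frame = base frame: x ahead of the robot, y to its left, z up, the work surface at z = 0. Lengths are in m, angles in degrees, forces in N, time in s.
With the tool pointing down it reaches from about 0.3 to 0.85 m from the base axis. Payload 4.2 kg.
Tool frame: the origin (TCP) lies between the finger pads; the fingertips stand 22 mm ahead of it and the grasp point (between the pads) lies 3 mm ahead of it; z points along the fingers, y is the line along which they close (so a half turn about z gives the same grasp; the last joint's range is limited). The gripper opens to 91 mm and grips with 3 to 60 N. Pads are 32 mm wide; open, the fingers measure 118 mm over their backs; the gripper's body (76 mm by 178 mm) begins 60 mm behind the grasp point.
Start: joints at [68.927, 18.312, 89.639, -0, 72.044, -1.146], TCP at [0.196, 0.541, 0.236] pointing down, gripper open.
Joint ranges: [-177.97, 177.97], [-48.28, 115.42], [12.27, 149.76], [-77.06, 257.06], [2.81, 150.46], [-146.56, 146.56]. Speed limits (degrees/s): [147.25, 147.25, 180, 180, 180, 180].

INTERFACE

Orientations are given as a 3x3 rotation matrix whose columns are the frame's x, y, z axes.
In Python, from plant import ctrl, cams, job, recognise, regions_of gives the robot as it stands. The module is installed in compiled form; this text tells all that it offers.
- The arm moves only by the shell command python3 -m inch 'ROWS'. ROWS is JSON, a list of rows, each a list of 5 numbers: the opening, from 0 (shut) to 1 (fully open), then the shift along the world's x, y, z in mm, then the turn about the world's z in rad. A call has 1 to 5 rows; each row shifts and turns the commanded pose from where the row before left it; what a row does not reach is not made up. A row lasts 1/10 s, in which the tool goes at most 50 mm and 8.59 degrees, less where a joint would pass 70% of its speed; a pose out of reach is approached as far as the arm can. A call is refused whole if a number of a shift passes 50 or a number of a turn 0.15, either way. A call with a gripper value outside its range is refused whole. The fingers move at their own pace and stop on an object; the grip force is fixed at half the most. Time passes only in rows, so rows that do not move let the fingers close. It gives the time, the measured TCP pose, the force, the opening and the grip force at its end, in the units of the state.
- ctrl.sense(): the state, without advancing time (a new reading comes with each control period).
- cams.snapshot(name): name is "scene" or "side" or "wrist"; returns a dict with "image" (400x640x3 uint8, blue, green, red), "camera_matrix" (3x3 intrinsics, pixels), "origin" and "rotation" of the camera in the world. Camera axes: x right, y up, looking along -z (the intrinsics and any distortion apply to the point x, -y, -z); pixel columns grow to the right and rows downward; lengths in m; the calibration is good to about 2 mm. The wrist camera is an equidistant fisheye: a pixel r from the principal point sees the ray r / f radians off the axis. A picture is of the moment at which its call begins. There is no depth.
- job.sign_off(): hands the job in; it is judged then, once.
Trained networks look in the newest picture that a camera, given by its name, has taken for a name from the list of things; names that differ only in an ending like _2 or _b are one class to them, and where a whole thing is asked for, a point or a joint stands for the part that bears it (a point fixed in the world has none). Each returns a list of dicts, best first, with "conf" (0 to 1); they miss things now and then, are a little off and sometimes report something else, mostly with a low value. They report only what shows in the picture. A call takes as long as a camera call. They do not tell look-alikes from the thing itself.
- recognise(camera, query): "extent" ([left, top, right, bottom] in pixels, round what is visible of it).
- regions_of(camera, query): "region" (400x640 bool, what is visible of it) and "extent" ([left, top, right, bottom] in pixels, round what is visible of it).
The state is a dict: "clock": time; "q": joint angles; "qd": joint speeds; "effort": joint torques, N m; "eef_pos": TCP position; "eef_rot": TCP orientation; "ft_force": force on the tool from outside, world axes, zero at the start; "ft_torque": the same for the moment, N m; "opening": opening from 0.0 (shut) to 1.0 (fully open); "grasp_force": force on a finger pad.
Only numpy, scipy, OpenCV 4.12 (cv2) and the standard library are available. Lean on these libraries where they do the work, as an engineer would, in place of code of your own. Each camera call takes 0.05 s, during which the arm holds its last target. There are 200 camera calls.

## Working session

There is one attempt and no reset: what is moved stays moved. The work goes in short steps, Python scripts to look and compute and a shell command to move; the robot and the scene stay as the last step left them, time stands still between calls to the robot, and variables do not carry over. Pictures are saved under pics/ and viewed, at most 10 in all, crops included, and the job is handed in when it is done.

```bash
mkdir -p pics
cat > h.py <<'E'
import numpy as np, cv2
from plant import ctrl,cams,job,recognise,regions_of
def snap(n,f=None):
    s=cams.snapshot(n)
    if f: cv2.imwrite('pics/'+f,s['image'])
    return s
def ray(s,u,v):
    K=np.array(s['camera_matrix']);d=np.array([(u-K[0,2])/K[0,0],-(v-K[1,2])/K[1,1],-1.])
    return np.array(s['origin']),np.array(s['rotation'])@d
def atz(s,u,v,z):
    o,d=ray(s,u,v);return o+d*(z-o[2])/d[2]
def proj(s,P):
    K=np.array(s['camera_matrix']);p=(np.atleast_2d(P)-np.array(s['origin']))@np.array(s['rotation'])
    return np.c_[K[0,2]+K[0,0]*p[:,0]/-p[:,2],K[1,2]-K[1,1]*p[:,1]/-p[:,2]]
E
python3 - <<'E'
from h import *
st=ctrl.sense();print(st['eef_pos'],st['eef_rot'],st['opening'])
for n in ['scene','side']:
    s=snap(n,n+'0.png');print(n,s['origin'],np.round(s['rotation'],3).tolist(),s['camera_matrix'])
    print([k for k in s])
    for q in ['jig','slat_1','spacer','flap_disc','paste_jar','screwdriver','grinder']:
        print(q,[(round(r['conf'],2),np.round(r['extent']).tolist()) for r in recognise(n,q)][:5])
E
```

```text
[0.19582217 0.54014734 0.23509041] [[-9.40125293e-01  3.40828481e-01 -6.15792931e-04]
 [ 3.40829037e-01  9.40123747e-01 -1.70524069e-03]
 [-2.27303669e-06 -1.81302002e-03 -9.99998356e-01]] 0.9988973115040439
scene [1.21391064 0.32320565 1.08799577] [[-0.371, -0.747, 0.551], [0.929, -0.298, 0.221], [-0.001, 0.594, 0.804]] [[435.39816027   0.         324.00995282]
 [  0.         435.39816027 203.49412162]
 [  0.           0.           1.        ]]
['image', 'camera_matrix', 'origin', 'rotation']
jig [(0.72, [243.0, 171.0, 404.0, 295.0])]
slat_1 [(0.81, [311.0, 195.0, 349.0, 238.0]), (0.74, [276.0, 183.0, 311.0, 221.0]), (0.72, [338.0, 204.0, 373.0, 247.0])]
spacer [(0.9, [218.0, 161.0, 246.0, 187.0]), (0.72, [236.0, 137.0, 261.0, 161.0]), (0.72, [185.0, 154.0, 211.0, 176.0])]
flap_disc [(0.57, [375.0, 178.0, 407.0, 210.0])]
paste_jar [(0.97, [282.0, 149.0, 298.0, 173.0])]
screwdriver [(0.66, [165.0, 189.0, 183.0, 241.0])]
grinder [(0.57, [431.0, 218.0, 518.0, 306.0]), (0.4, [279.0, 179.0, 312.0, 220.0])]
side [ 0.43421645 -0.67139229  1.00625211] [[0.991, 0.109, -0.079], [-0.135, 0.782, -0.609], [-0.005, 0.614, 0.789]] [[405.73779647   0.         321.45030391]
 [  0.         405.73779647 192.88101293]
 [  0.           0.           1.        ]]
['image', 'camera_matrix', 'origin', 'rotation']
jig [(0.64, [292.0, 118.0, 384.0, 266.0]), (0.32, [279.0, 75.0, 333.0, 138.0])]
slat_1 [(0.97, [298.0, 189.0, 371.0, 220.0]), (0.66, [297.0, 160.0, 368.0, 188.0]), (0.62, [298.0, 139.0, 365.0, 167.0])]
spacer [(0.97, [262.0, 301.0, 294.0, 332.0]), (0.78, [322.0, 352.0, 355.0, 384.0]), (0.71, [308.0, 303.0, 336.0, 338.0])]
flap_disc [(0.61, [248.0, 159.0, 280.0, 189.0])]
paste_jar [(0.65, [262.0, 252.0, 285.0, 280.0])]
screwdriver [(0.85, [385.0, 304.0, 427.0, 373.0])]
grinder [(0.78, [279.0, 75.0, 334.0, 138.0])]
```

```bash
ls -la; python3 -m inch --help 2>&1 | head -5
```

```text
total 16
drwxr-xr-x  3 agent agent 4096 Dec  1 21:13 .
drwxr-xr-x 23 root  root  4096 Dec  1 21:13 ..
-rw-r--r--  1 agent agent  597 Dec  1 21:13 h.py
drwxr-xr-x  2 agent agent 4096 Dec  1 21:13 pics
invalid input: not JSON, or not a number
```

Run:
```python
import cv2
a=cv2.imread('pics/scene0.png')[120:320,150:530];cv2.imwrite('pics/sc.png',cv2.resize(a,None,fx=2.1,fy=2.1,interpolation=cv2.INTER_CUBIC))
a=cv2.imread('pics/side0.png')[60:395,230:440];cv2.imwrite('pics/si.png',cv2.resize(a,None,fx=1.79,fy=1.79,interpolation=cv2.INTER_CUBIC))
```

```text
(no output)
```

View pics/sc.png

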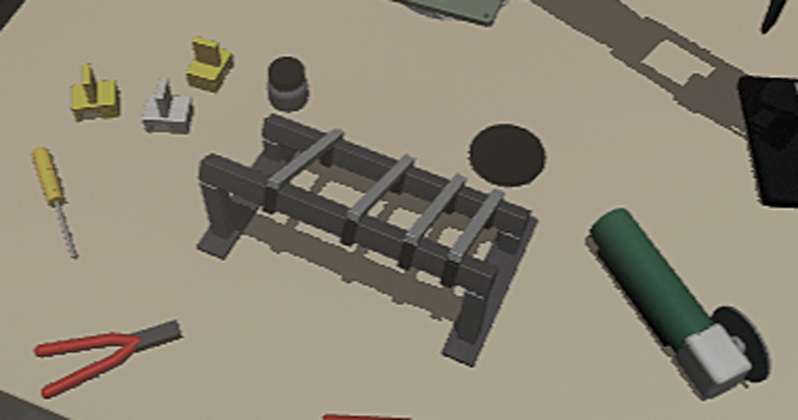

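View pics/si.png

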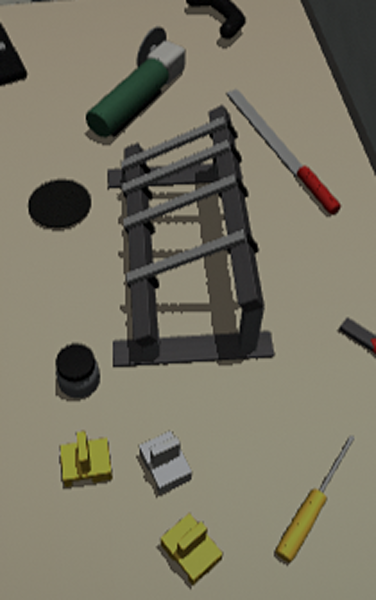

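```bash
cat > fit.py <<'E'
from h import *
from scipy.optimize import minimize
def box(a,b): return np.array([[x,y,z] for x in (a[0],b[0]) for y in (a[1],b[1]) for z in (a[2],b[2])],float)
SP=[box((-25,5,0),(25,33,32)),box((-25,-33,0),(25,-23,32)),box((-25,-33,18),(25,33,32)),box((-20,-6,32),(20,6,77))]
SP=[b/1000 for b in SP]
SL=box((-100,-8,-12),(100,8,0))/1000
def Rz(a): c,s=np.cos(a),np.sin(a); return np.array([[c,-s,0],[s,c,0],[0,0,1]])
t=np.radians(28); Rs=np.array([[np.cos(t),0,-np.sin(t)],[0,1,0],[np.sin(t),0,np.cos(t)]])
def render(s,hulls,k=4):
    m=np.zeros((400*k,640*k),np.uint8)
    for P in hulls:
        h=cv2.convexHull(((proj(s,P)+.5)*k*16).astype(np.int32)[:,None]); cv2.fillConvexPoly(m,h,1,shift=4)
    return cv2.resize(m.astype(np.float32),(640,400),interpolation=cv2.INTER_AREA)
def sp_h(p): return [b@Rz(p[2]).T+[p[0],p[1],0] for b in SP]
def slat_h(p,u): 
    return (SL@Rs.T+[0,u,.125])@Rz(p[2]).T+[p[0],p[1],0]
def iou(a,b): return np.minimum(a,b).sum()/np.maximum(a,b).sum()
def fit(cost,x0,st):
    n=len(x0); S=np.vstack([x0]+[np.array(x0)+np.eye(n)[i]*st[i] for i in range(n)])
    return minimize(cost,x0,method='Nelder-Mead',options=dict(initial_simplex=S,xatol=1e-4,fatol=1e-4,maxiter=400))
E
cat > a.py <<'E'
from fit import *
S={n:snap(n) for n in ['scene','side']}
R={}
for n,c in [('scene',(232,174)),('side',(322,320))]:
    rs=regions_of(n,'spacer'); print([(np.round(r['extent']),round(r['conf'],2)) for r in rs])
    R[n]=min(rs,key=lambda r:abs(np.mean(np.array(r['extent']).reshape(2,2),0)-c).sum())['region'].astype(np.float32)
p0=atz(S['scene'],232,178,.02)[:2];print(p0,atz(S['side'],322,322,.02)[:2])
f=min([fit(lambda p:-sum(iou(render(S[n],sp_h(p)),R[n]) for n in S),[*p0,a],[.01,.01,.2]) for a in (-.6,0,.6)],key=lambda f:f.fun)
print('spacer',f.x,np.degrees(f.x[2]),f.fun)
M={}
for n in S:
    rs=regions_of(n,'slat_1'); print(n,[(np.round(r['extent']),round(r['conf'],2)) for r in rs]); M[n]=[r['region'].astype(np.float32) for r in rs if r['conf']>.4]
# each region fitted individually as a slat; then jointly
o=atz(S['scene'],324,222,.125); print('slat rough',o)
for n in S:
  for m in M[n]:
    ys,xs=np.nonzero(m); c=atz(S[n],xs.mean(),ys.mean(),.123); print(n,c.round(3))
import pickle; pickle.dump((S,R,M),open('m.pkl','wb'))
for q in ['paste_jar','flap_disc','grinder','screwdriver']:
  for n in S:
    for r in recognise(n,q)[:1]:
      e=r['extent']; print(q,n,round(r['conf'],2),atz(S[n],(e[0]+e[2])/2,(e[1]+e[3])/2,.03 if q=='paste_jar' else .01).round(3))
E
python3 a.py
```

```text
[(array([221., 158., 243., 186.]), 0.85), (array([186., 155., 211., 177.]), 0.77), (array([237., 138., 260., 160.]), 0.58)]
[(array([306., 302., 337., 336.]), 0.93), (array([265., 300., 294., 330.]), 0.8), (array([322., 347., 354., 384.]), 0.67)]
[ 0.49683023 -0.28075082] [ 0.47962637 -0.31120712]
spacer [ 0.4808666  -0.29825826  0.31698902] 18.16213274776451 -1.8537856340408325
scene [(array([276., 182., 312., 220.]), 0.98), (array([311., 195., 350., 235.]), 0.91), (array([341., 202., 372., 247.]), 0.88)]
side [(array([299., 189., 374., 219.]), 0.98), (array([298., 137., 364., 169.]), 0.93), (array([298., 161., 370., 188.]), 0.7)]
slat rough [0.61095493 0.08088252 0.125     ]
scene [ 0.57  -0.028  0.123]
scene [0.577 0.083 0.123]
scene [0.589 0.158 0.123]
side [ 0.556 -0.03   0.123]
side [0.568 0.157 0.123]
side [0.56  0.078 0.123]
paste_jar scene 0.68 [ 0.365 -0.141  0.03 ]
paste_jar side 0.77 [ 0.372 -0.147  0.03 ]
flap_disc scene 0.62 [0.366 0.208 0.01 ]
grinder scene 0.94 [0.517 0.484 0.01 ]
grinder side 0.72 [ 0.485 -0.292  0.01 ]
screwdriver scene 0.7 [ 0.683 -0.372  0.01 ]
screwdriver side 0.78 [ 0.669 -0.378  0.01 ]
```

```bash
cat > b.py <<'E'
from fit import *
import pickle; S,R,M=pickle.load(open('m.pkl','rb'))
def order(n): return sorted(M[n],key=lambda m:-atz(S[n],*np.argwhere(m).mean(0)[::-1],.123)[1])
O={n:order(n) for n in S}
def cost(p,ns=('scene','side')):
    us=[0,p[3],p[4]]
    return -sum(iou(render(S[n],[slat_h(p,u)]),m) for n in ns for u,m in zip(us,O[n]))
x0=[.565,.155,.05,-.08,-.185]
for ns in [('scene','side'),('scene',),('side',)]:
    f=fit(lambda p:cost(p,ns),x0,[.01,.01,.1,.01,.01]); f=fit(lambda p:cost(p,ns),f.x,[.004,.004,.03,.004,.004])
    print(ns,f.x.round(4),np.degrees(f.x[2]),f.fun)
    if len(ns)==2: best=f.x
for n in S:
    im=cv2.resize(S[n]['image'],None,fx=2,fy=2)
    H=[slat_h(best,u) for u in (.056,0,best[3],best[4])]+sp_h([.4809,-.2983,.317])
    for P in H: cv2.polylines(im,[(proj(S[n],P)[cv2.convexHull((proj(S[n],P)*16).astype(np.int32)[:,None],returnPoints=False)[:,0]]*2).astype(np.int32)],True,(0,0,255),1)
    cv2.imwrite('pics/ov_%s.png'%n,im)
a=cv2.imread('pics/ov_scene.png')[260:520,420:780];b=cv2.imread('pics/ov_side.png')[230:690,520:780]
c=np.zeros((460,640,3),np.uint8);c[:260,:360]=a;c[:,370:630]=b;cv2.imwrite('pics/ov.png',c)
E
python3 b.py
```

```text
('scene', 'side') [ 0.5621  0.161  -0.0707 -0.0775 -0.1881] -4.053357723043411 -4.474460601806641
('scene',) [ 0.5656  0.1603 -0.0781 -0.078  -0.1876] -4.476824964251916 -2.1118478775024414
('side',) [ 0.5597  0.1607 -0.0696 -0.0773 -0.1884] -3.985898325358757 -2.411227226257324
```

View pics/ov.png

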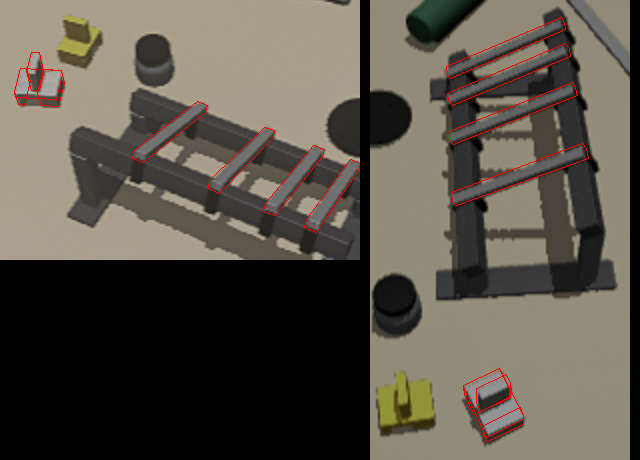

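```bash
for i in 1; do python3 -m inch '[[0.5,14,-42,0,-0.124],[0.5,14,-42,0,-0.124],[0.5,14,-42,0,-0.124],[0.5,14,-42,0,-0.124],[0.5,14,-42,0,-0.124]]'; done
python3 -m inch '[[0.5,14,-42,0,-0.124],[0.5,14,-42,0,-0.124],[0.5,14,-42,0,-0.124],[0.5,14,-42,0,-0.124],[0.5,14,-42,0,-0.124]]'
python3 -m inch '[[0.5,14,-42,0,-0.124],[0.5,14,-42,0,-0.124],[0.5,14,-42,0,-0.124],[0.5,14,-42,0,-0.124],[0.5,14,-42,0,-0.124]]'
python3 -m inch '[[0.5,14,-42,0,-0.124],[0.5,14,-42,0,-0.124],[0.5,14,-42,0,-0.124],[0.5,14,-42,0,-0.124],[0.5,14,-42,0,-0.124]]'
python3 -m inch '[[0.5,0,0,0,0],[0.5,0,0,0,0]]'
```

```text
clock: 2.0
eef_pos: [0.2662, 0.329, 0.2361]
eef_rot: [[-0.564, 0.826, 0.001], [0.826, 0.564, 0.0], [-0.0, 0.001, -1.0]]
ft_force: [0.3, 0.0, 0.1]
opening: 0.592
grasp_force: 0.0
clock: 2.5
eef_pos: [0.3362, 0.119, 0.2363]
eef_rot: [[0.022, 1.0, 0.001], [1.0, -0.022, 0.0], [0.0, 0.001, -1.0]]
ft_force: [0.4, -0.0, 0.2]
opening: 0.497
grasp_force: 0.0
clock: 3.0
eef_pos: [0.4062, -0.0914, 0.2363]
eef_rot: [[0.599, 0.8, 0.001], [0.8, -0.599, -0.0], [0.001, 0.001, -1.0]]
ft_force: [1.1, 1.0, -0.3]
opening: 0.499
grasp_force: 0.0
clock: 3.5
eef_pos: [0.4763, -0.3013, 0.236]
eef_rot: [[0.953, 0.303, 0.0], [0.303, -0.953, -0.0], [0.0, 0.0, -1.0]]
ft_force: [0.4, -0.1, -0.9]
opening: 0.501
grasp_force: 0.0
clock: 3.7
eef_pos: [0.4757, -0.2999, 0.2353]
eef_rot: [[0.951, 0.308, -0.001], [0.308, -0.951, 0.001], [-0.001, -0.001, -1.0]]
ft_force: [0.4, 0.2, -0.9]
opening: 0.499
grasp_force: 0.0
```

```bash
python3 -m inch '[[0.5,-2,-1,-40,0],[0.5,0,0,-40,0],[0.5,0,0,-40,0],[0.5,0,0,-30,0],[0.5,0,0,0,0]]'
python3 - <<'E'
from h import *
a=snap('side','g1.png')['image'][260:400,250:430];b=snap('scene')['image'][110:230,150:330]
c=np.zeros((260,180,3),np.uint8);c[:140]=a;c[140:]=b
cv2.imwrite('pics/g1.png',cv2.resize(np.hstack([a[:120],b]),None,fx=2.2,fy=2.2,interpolation=cv2.INTER_CUBIC))
E
```

```text
clock: 4.2
eef_pos: [0.471, -0.2972, 0.0826]
eef_rot: [[0.951, 0.311, -0.008], [0.311, -0.951, 0.005], [-0.006, -0.008, -1.0]]
ft_force: [-0.8, 0.3, 0.1]
opening: 0.5
grasp_force: 0.0
```

View pics/g1.png

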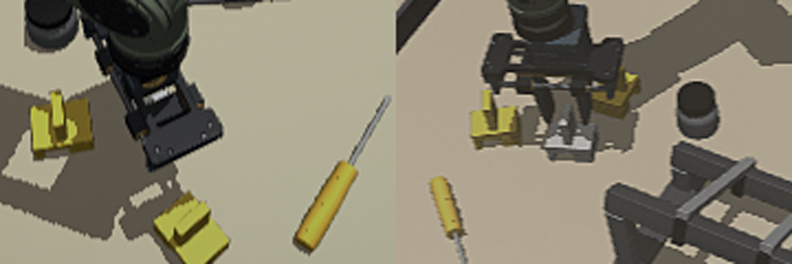

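Both fingers straddle the grey spacer's fin (right panel around 570,110), and the yellow look-alikes are clear. Next I close the gripper.

```bash
python3 -m inch '[[0.5,0,0,0,0],[0.5,0,0,0,0]]'; python3 -m inch '[[0,0,0,0,0],[0,0,0,0,0],[0,0,0,0,0],[0,0,0,0,0],[0,0,0,0,0]]'; python3 -m inch '[[0,0,0,0,0],[0,0,0,0,0]]'
```

```text
clock: 4.5
eef_pos: [0.4751, -0.3009, 0.0881]
eef_rot: [[0.951, 0.309, 0.003], [0.309, -0.951, -0.002], [0.003, 0.003, -1.0]]
ft_force: [-0.0, 0.1, -0.8]
opening: 0.499
grasp_force: 0.0
clock: 5.0
eef_pos: [0.4738, -0.3003, 0.0859]
eef_rot: [[0.951, 0.309, -0.0], [0.309, -0.951, 0.0], [-0.0, -0.0, -1.0]]
ft_force: [-0.4, -0.4, 0.2]
opening: 0.128
grasp_force: 30.0
clock: 5.2
eef_pos: [0.4738, -0.3003, 0.0859]
eef_rot: [[0.951, 0.309, -0.0], [0.309, -0.951, 0.0], [-0.0, -0.0, -1.0]]
ft_force: [-0.5, 0.9, 1.1]
opening: 0.129
grasp_force: 30.0
```

```bash
python3 -m inch '[[0.3,0,0,0,0],[0.3,0,0,0,0],[0.3,0,0,0,0],[0.3,0,0,-10,0],[0.3,0,0,-10,0]]'; python3 -m inch '[[0.3,0,0,0,0],[0.3,0,0,0,0],[0,0,0,0,0],[0,0,0,0,0],[0,0,0,0,0]]'; python3 -m inch '[[0,0,0,0,0],[0,0,0,0,0]]'
```

```text
clock: 5.7
eef_pos: [0.474, -0.3004, 0.0654]
eef_rot: [[0.951, 0.309, 0.0], [0.309, -0.951, -0.0], [0.0, 0.0, -1.0]]
ft_force: [0.8, -0.3, 0.5]
opening: 0.299
grasp_force: 0.0
clock: 6.2
eef_pos: [0.4741, -0.3004, 0.0662]
eef_rot: [[0.951, 0.309, 0.0], [0.309, -0.951, -0.0], [0.0, 0.0, -1.0]]
ft_force: [-0.3, 0.2, -0.9]
opening: 0.128
grasp_force: 30.0
clock: 6.4
eef_pos: [0.4741, -0.3004, 0.0662]
eef_rot: [[0.951, 0.309, 0.0], [0.309, -0.951, -0.0], [0.0, 0.0, -1.0]]
ft_force: [-0.0, 0.6, 1.7]
opening: 0.129
grasp_force: 30.0
```

```bash
python3 -m inch '[[0,0,0,30,0],[0,0,0,38,-0.08],[0,0,0,38,-0.1],[0,0,0,40,-0.1],[0,0,0,38,-0.105]]'
python3 -m inch '[[0,8,39,0,0],[0,8,39,0,0],[0,8,39,0,0],[0,8,39,0,0],[0,8,39,0,0]]'
python3 -m inch '[[0,8,39,0,0],[0,8,39,0,0],[0,8,39,0,0],[0,8,39,0,0],[0,9,42,0,0]]'
python3 -m inch '[[0,0,0,0,0],[0,0,0,0,0],[0,0,0,0,0]]'
python3 - <<'E'
from h import *
a=snap('side')['image'][60:260,200:440];b=snap('scene')['image'][100:300,230:470]
cv2.imwrite('pics/p1.png',cv2.resize(np.hstack([a,b]),None,fx=1.66,fy=1.66,interpolation=cv2.INTER_CUBIC))
E
```

```text
clock: 6.9
eef_pos: [0.4734, -0.3001, 0.2511]
eef_rot: [[0.997, -0.075, -0.001], [-0.075, -0.997, 0.0], [-0.001, -0.0, -1.0]]
ft_force: [-0.0, -0.3, -3.0]
opening: 0.13
grasp_force: 30.0
clock: 7.4
eef_pos: [0.5135, -0.1038, 0.2494]
eef_rot: [[0.997, -0.071, -0.001], [-0.071, -0.997, 0.0], [-0.001, -0.0, -1.0]]
ft_force: [0.6, -1.0, -2.8]
opening: 0.128
grasp_force: 30.0
clock: 7.9
eef_pos: [0.5545, 0.0939, 0.2493]
eef_rot: [[0.997, -0.071, -0.001], [-0.071, -0.997, -0.001], [-0.001, 0.001, -1.0]]
ft_force: [1.0, -0.8, -3.1]
opening: 0.129
grasp_force: 30.0
clock: 8.2
eef_pos: [0.5545, 0.0918, 0.2494]
eef_rot: [[0.997, -0.071, -0.001], [-0.071, -0.997, -0.001], [-0.001, 0.001, -1.0]]
ft_force: [-0.1, 0.4, -2.9]
opening: 0.13
grasp_force: 30.0
```

View pics/p1.png

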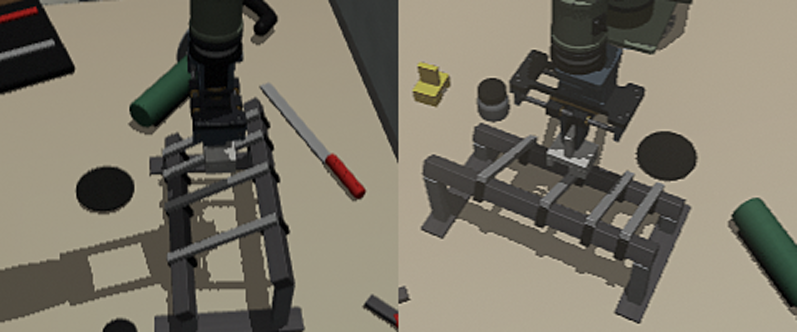

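The spacer hangs upright over slat_1 (right panel, 570,155) and is still clear of it. I lower it to contact.

```bash
python3 -m inch '[[0,0,0.5,-20,0],[0,0,0,-20,0],[0,0,0,-14,0],[0,0,0,0,0],[0,0,0,0,0]]'
python3 -m inch '[[0,0,0,-3,0],[0,0,0,0,0]]';python3 -m inch '[[0,0,0,-3,0],[0,0,0,0,0]]';python3 -m inch '[[0,0,0,-3,0],[0,0,0,0,0]]'
```

```text
clock: 8.8
eef_pos: [0.5552, 0.0923, 0.1964]
eef_rot: [[0.997, -0.072, 0.0], [-0.072, -0.997, -0.0], [0.0, 0.0, -1.0]]
ft_force: [1.0, 0.1, -2.4]
opening: 0.134
grasp_force: 30.0
clock: 9.0
eef_pos: [0.5552, 0.0929, 0.1935]
eef_rot: [[0.997, -0.072, 0.001], [-0.072, -0.997, 0.0], [0.001, -0.0, -1.0]]
ft_force: [-0.5, -0.6, -3.8]
opening: 0.129
grasp_force: 30.0
clock: 9.2
eef_pos: [0.5556, 0.0931, 0.1912]
eef_rot: [[0.997, -0.071, 0.003], [-0.071, -0.997, 0.0], [0.003, -0.0, -1.0]]
ft_force: [-0.4, 0.8, 2.6]
opening: 0.128
grasp_force: 30.0
clock: 9.4
eef_pos: [0.5554, 0.0932, 0.1902]
eef_rot: [[0.997, -0.071, 0.003], [-0.071, -0.997, 0.0], [0.003, -0.0, -1.0]]
ft_force: [-4.8, -1.2, 14.1]
opening: 0.129
grasp_force: 30.0
```

```bash
python3 -m inch '[[0,-3,0,-2,0],[0,0,0,0,0]]';python3 -m inch '[[0,-3,0,-2,0],[0,0,0,0,0]]';python3 -m inch '[[0,-3,0,-3,0],[0,0,0,0,0]]'
```

```text
clock: 9.6
eef_pos: [0.5538, 0.0933, 0.1888]
eef_rot: [[0.997, -0.071, 0.008], [-0.071, -0.997, 0.0], [0.008, -0.001, -1.0]]
ft_force: [-2.3, -0.3, 13.9]
opening: 0.129
grasp_force: 30.0
clock: 9.8
eef_pos: [0.5512, 0.0933, 0.1867]
eef_rot: [[0.997, -0.071, 0.009], [-0.071, -0.997, 0.001], [0.008, -0.001, -1.0]]
ft_force: [-2.3, 1.0, 12.5]
opening: 0.129
grasp_force: 30.0
clock: 10.0
eef_pos: [0.548, 0.0935, 0.1834]
eef_rot: [[0.997, -0.071, 0.008], [-0.071, -0.997, 0.001], [0.008, -0.002, -1.0]]
ft_force: [-1.5, 1.1, 12.1]
opening: 0.13
grasp_force: 30.0
```

```bash
python3 -m inch '[[0,0,0,-3,0],[0,0,0,0,0]]';python3 -m inch '[[0,0,0,-3,0],[0,0,0,0,0]]';python3 -m inch '[[0,0,0,-3,0],[0,0,0,0,0]]'
```

```text
clock: 10.2
eef_pos: [0.5464, 0.0936, 0.1803]
eef_rot: [[0.997, -0.071, 0.004], [-0.071, -0.997, 0.001], [0.004, -0.001, -1.0]]
ft_force: [-5.8, 0.7, 15.5]
opening: 0.13
grasp_force: 30.0
clock: 10.4
eef_pos: [0.5452, 0.0937, 0.1772]
eef_rot: [[0.997, -0.071, 0.001], [-0.071, -0.997, 0.001], [0.001, -0.001, -1.0]]
ft_force: [-8.5, 1.7, 15.5]
opening: 0.134
grasp_force: 30.0
clock: 10.6
eef_pos: [0.5443, 0.0938, 0.174]
eef_rot: [[0.997, -0.071, -0.001], [-0.071, -0.997, 0.001], [-0.002, -0.001, -1.0]]
ft_force: [-10.7, 2.0, 17.3]
opening: 0.137
grasp_force: 30.0
```

```bash
python3 -m inch '[[0,0,0,-2,0],[0,0,0,0,0]]';python3 -m inch '[[0,0,0,-2,0],[0,0,0,0,0]]'
python3 - <<'E'
from h import *
a=snap('side')['image'][100:240,250:410];b=snap('scene')['image'][140:280,270:430]
cv2.imwrite('pics/p2.png',cv2.resize(np.hstack([a,b]),None,fx=2.5,fy=2.5,interpolation=cv2.INTER_CUBIC))
E
```

```text
clock: 10.8
eef_pos: [0.5438, 0.0939, 0.1719]
eef_rot: [[0.997, -0.071, -0.003], [-0.071, -0.997, 0.001], [-0.003, -0.001, -1.0]]
ft_force: [-11.4, 2.2, 17.6]
opening: 0.133
grasp_force: 30.0
clock: 11.0
eef_pos: [0.5434, 0.0939, 0.1699]
eef_rot: [[0.997, -0.071, -0.003], [-0.071, -0.997, 0.001], [-0.004, -0.001, -1.0]]
ft_force: [-12.2, 1.7, 17.6]
opening: 0.13
grasp_force: 30.0
```

View pics/p2.png

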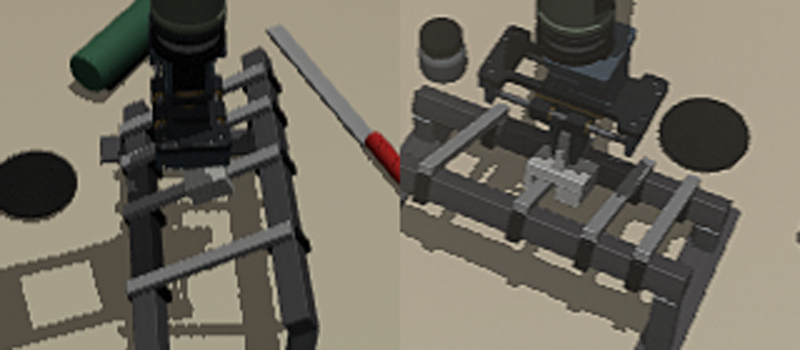

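The spacer straddles slat_1 (right panel, 555,180), with its broad foot towards slat_b, and has partly tilted. I keep pressing until it lies flush.

```bash
python3 -m inch '[[0,0,0,-2,0],[0,0,0,0,0]]'|grep -E "pos|for|op";python3 -m inch '[[0,0,0,-2,0],[0,0,0,0,0]]'|grep -E "pos|for|op"; python3 -m inch '[[0,0,0,-2,0],[0,0,0,0,0]]'|grep -E "pos|for|op"
```

```text
eef_pos: [0.5431, 0.0939, 0.1679]
ft_force: [-12.4, 1.9, 17.5]
opening: 0.132
grasp_force: 30.0
eef_pos: [0.5431, 0.0939, 0.1669]
ft_force: [-15.0, 1.1, 23.0]
opening: 0.129
grasp_force: 30.0
eef_pos: [0.5432, 0.094, 0.1667]
ft_force: [-17.8, 1.4, 34.1]
opening: 0.128
grasp_force: 30.0
```

```bash
python3 -m inch '[[0,0,0,4,0],[0,0,0,0,0]]'|grep -E "pos|for|op"
cat > c.py <<'E'
from fit import *
import sys
J=[.5621,.161,-.0707]
def Ry(t): return np.array([[np.cos(t),0,-np.sin(t)],[0,1,0],[np.sin(t),0,np.cos(t)]])
# p: jig x (m), jig y, z of origin, pitch
def body(p): return [(b@Ry(p[3]).T+[p[0],p[1],p[2]])@Rz(J[2]).T+[J[0],J[1],0] for b in SP[:3]]
def fin(p): return (SP[3]@Ry(p[3]).T+[p[0],p[1],p[2]])@Rz(J[2]).T+[J[0],J[1],0]
if __name__=='__main__':
    S={n:snap(n) for n in ['scene','side']};R={}
    for n in S:
        rs=regions_of(n,'spacer');print(n,[(np.round(r['extent']),round(r['conf'],2)) for r in rs])
        e=proj(S[n],[float(a) for a in sys.argv[1:4]])[0]
        R[n]=min(rs,key=lambda r:abs(np.mean(np.array(r['extent']).reshape(2,2),0)-e).sum())
    T=np.array([float(a) for a in sys.argv[1:4]]); loc=Rz(J[2]).T@(T-[J[0],J[1],0])
    W={}
    for n in S: # ignore what hulls fin/gripper could hide: score only where region or body, minus fin hull
        W[n]=R[n]['region'].astype(np.float32)
    ns=sys.argv[4].split(',')
    def cost(p):
        c=0
        for n in ns:
            m=render(S[n],body(p)+[fin(p)]);f=render(S[n],[fin(p)])>0
            m2=m.copy();w=W[n].copy();m2[f]=0;w[f]=0;c-=iou(m2,w)
        return c
    for t in (10,20,28):
        f=fit(cost,[loc[0],loc[1],loc[2],np.radians(t)],[.01,.005,.01,.1]);print(f.x.round(4),np.degrees(f.x[3]).round(1),f.fun)
    s=S['scene'];k=5;im=cv2.resize(s['image'],None,fx=k,fy=k,interpolation=cv2.INTER_CUBIC)
    for P in body(f.x)+[fin(f.x)]:
        q=proj(s,P)+.5;h=cv2.convexHull((q*k).astype(np.int32)[:,None]);cv2.polylines(im,[h],True,(0,0,255),1)
    c=proj(s,T)[0]*k;x,y=int(c[0]),int(c[1]);cv2.imwrite('pics/fit_%s.png'%sys.argv[5],im[y-200:y+200,x-250:x+250])
E
python3 c.py .556 .094 .115 scene q1
```

```text
eef_pos: [0.544, 0.0937, 0.1673]
ft_force: [-8.1, 1.0, 13.5]
opening: 0.133
grasp_force: 30.0
scene [(array([321., 194., 348., 225.]), 0.95), (array([240., 135., 261., 161.]), 0.79), (array([185., 151., 209., 177.]), 0.76)]
side [(array([321., 347., 355., 384.]), 0.88), (array([323., 168., 342., 183.]), 0.74), (array([264., 298., 293., 328.]), 0.61)]
[ 0.0026 -0.0732  0.0943  0.4978] 28.5 -0.9116331338882446
[ 0.0058 -0.072   0.0985  0.507 ] 29.0 -0.912476122379303
[ 0.011  -0.07    0.1063  0.5279] 30.2 -0.9099255800247192
```

View pics/fit_q1.png

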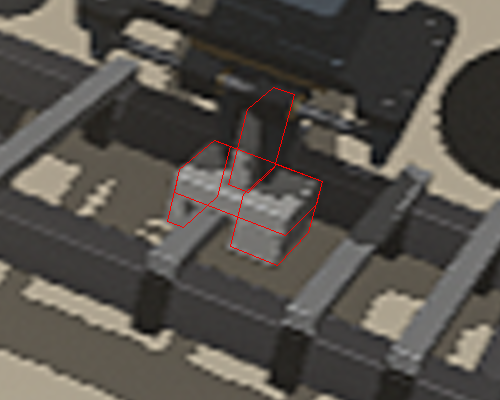

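```bash
python3 -m inch '[[0,0,0,3,0],[0,0.3,4,0,0],[0,0.3,4,0,0],[0,0,0,0,0]]'|grep -E "pos|for|op"; python3 -m inch '[[0,0.3,4,0,0],[0,0.3,4,0,0],[0,0,0,0,0]]'|grep -E "pos|for|op"; python3 -m inch '[[0,0.3,4,0,0],[0,0,0,0,0]]'|grep -E "pos|for|op"
```

```text
eef_pos: [0.5461, 0.1003, 0.1682]
ft_force: [-2.7, -4.1, 4.8]
opening: 0.131
grasp_force: 30.0
eef_pos: [0.5467, 0.1079, 0.1682]
ft_force: [-3.8, -6.0, 5.0]
opening: 0.134
grasp_force: 30.0
eef_pos: [0.547, 0.1119, 0.1682]
ft_force: [-3.4, -5.0, 5.0]
opening: 0.13
grasp_force: 30.0
```

```bash
for k in 1; do python3 -m inch '[[0,0.3,4,0,0],[0,0,0,0,0]]'|grep -E "pos|ft"; python3 -m inch '[[0,0.1,2,0,0],[0,0,0,0,0]]'|grep -E "pos|ft"; python3 -m inch '[[0,0.1,1.5,0,0],[0,0,0,0,0]]'|grep -E "pos|ft"; done
```

```text
eef_pos: [0.5472, 0.1158, 0.1682]
ft_force: [-2.9, -5.7, 5.5]
eef_pos: [0.5474, 0.1176, 0.1682]
ft_force: [-3.2, -6.8, 4.9]
eef_pos: [0.5475, 0.119, 0.1682]
ft_force: [-3.4, -6.7, 5.2]
```

```bash
python3 -m inch '[[0,0.1,1.5,0,0],[0,0,0,0,0]]'|grep -E "pos|ft"; python3 -m inch '[[0,0.1,1,0,0],[0,0,0,0,0]]'|grep -E "pos|ft"; python3 -m inch '[[0,0.1,1,0,0],[0,0,0,0,0]]'|grep -E "pos|ft"
```

```text
eef_pos: [0.5475, 0.1201, 0.1682]
ft_force: [-3.3, -8.6, 4.3]
eef_pos: [0.5475, 0.1201, 0.1682]
ft_force: [-3.7, -10.7, 4.4]
eef_pos: [0.5475, 0.1203, 0.1682]
ft_force: [-3.3, -13.3, 5.8]
```

```bash
python3 -m inch '[[0,0,0,0,0],[0,-0.3,-4,0,0],[0,-0.3,-4,0,0],[0,0,0,0,0],[0,0,0,5,0]]'|grep -E "pos|ft"; python3 -m inch '[[0,0,0,5,0],[0,0,0,10,0],[0,0,0,20,0],[0,0,0,20,0],[0,0,0,0,0]]'|grep -E "pos|ft"
python3 -m inch '[[0,-2.2,-30,0,0],[0,-2.2,-30,0,0],[0,-2.2,-30,0,0],[0,-2.2,-30,0,0],[0,-0.8,-12,0,0]]'|grep -E "pos|ft"
python3 -m inch '[[0,0,0,0,0],[0,0,0,0,0]]'|grep -E "pos|ft|rot"
cat > d.py <<'E'
from fit import *
S={n:snap(n) for n in ['side','scene']}
J=[.5621,.161,-.0707]
for n in S:
    for r in regions_of(n,'slat_1'):
        if r['conf']<.3: continue
        m=r['region'].astype(np.float32);ys,xs=np.nonzero(m);c=atz(S[n],xs.mean(),ys.mean(),.123)
        u0=(Rz(J[2]).T@(c-[J[0],J[1],0]))[1]
        u=max(np.arange(u0-.02,u0+.02,.0005),key=lambda u:iou(render(S[n],[slat_h(J,u)]),m)); print(n,round(u*1000,1),round(iou(render(S[n],[slat_h(J,u)]),m),2),round(r['conf'],2))
E
python3 d.py
```

```text
eef_pos: [0.5476, 0.1162, 0.172]
ft_force: [0.2, -0.6, -3.2]
eef_pos: [0.5498, 0.1164, 0.2312]
ft_force: [0.7, 0.5, -1.9]
eef_pos: [0.5375, -0.0182, 0.2271]
ft_force: [0.2, -0.2, -3.3]
eef_pos: [0.5381, -0.0152, 0.2276]
eef_rot: [[0.997, -0.071, -0.0], [-0.071, -0.997, 0.001], [-0.0, -0.001, -1.0]]
ft_force: [-0.4, 0.5, -2.4]
side -188.1 0.8 0.96
side -57.4 0.38 0.61
side -1.1 0.38 0.59
scene -56.6 0.7 0.78
scene -1.1 0.73 0.66
```

```bash
python3 -m inch '[[0,0,-2.4,-20,0],[0,0,0,-20,0],[0,0,0,-14,0],[0,0,0,0,0],[0,0,0,0,0]]'|grep -E "pos|ft"; python3 -m inch '[[0,0,0,-3,0],[0,0,0,0,0]]'|grep -E "pos|ft"; python3 -m inch '[[0,0,0,-2,0],[0,0,0,0,0]]'|grep -E "pos|ft"
```

```text
eef_pos: [0.5384, -0.0178, 0.1743]
ft_force: [0.3, -0.3, -2.9]
eef_pos: [0.5384, -0.0182, 0.1715]
ft_force: [-0.0, -0.3, -2.1]
eef_pos: [0.5381, -0.0183, 0.169]
ft_force: [-0.0, -0.0, -2.5]
```

```bash
python3 -m inch '[[0,0,0,-2,0],[0,0.3,4,0,0],[0,0.3,4,0,0],[0,0.3,4,0,0],[0,0,0,0,0]]'|grep -E "pos|ft"; python3 -m inch '[[0,0.35,5,0,0],[0,0.35,5,0,0],[0,0.35,5,0,0],[0,0.35,5,0,0],[0,0,0,0,0]]'|grep -E "pos|ft"; python3 -m inch '[[0,0.35,5,0,0],[0,0.35,5,0,0],[0,0.35,5,0,0],[0,0.35,5,0,0],[0,0,0,0,0]]'|grep -E "pos|ft"
```

```text
eef_pos: [0.5383, -0.0076, 0.1679]
ft_force: [-3.4, -4.9, 4.8]
eef_pos: [0.5397, 0.0124, 0.1679]
ft_force: [-4.7, -4.4, 5.5]
eef_pos: [0.541, 0.0325, 0.1679]
ft_force: [-4.7, -5.1, 4.6]
```

```bash
python3 -m inch '[[0,0.35,5,0,0],[0,0.35,5,0,0],[0,0.35,5,0,0],[0,0.35,5,0,0],[0,0,0,0,0]]'|grep -E "pos|ft"; python3 -m inch '[[0,0.35,5,0,0],[0,0,0,0,0]]'|grep -E "pos|ft"; python3 -m inch '[[0,0.15,2,0,0],[0,0,0,0,0]]'|grep -E "pos|ft"; python3 -m inch '[[0,0.1,1.5,0,0],[0,0,0,0,0]]'|grep -E "pos|ft"
```

```text
eef_pos: [0.5424, 0.0525, 0.1679]
ft_force: [-3.7, -4.5, 6.4]
eef_pos: [0.5427, 0.0573, 0.1679]
ft_force: [-4.9, -5.2, 5.6]
eef_pos: [0.5428, 0.059, 0.1679]
ft_force: [-4.8, -5.6, 6.4]
eef_pos: [0.5429, 0.0604, 0.1679]
ft_force: [-3.6, -7.2, 5.0]
```

```bash
python3 -m inch '[[0,0.1,1,0,0],[0,0,0,0,0]]'|grep -E "pos|ft"; python3 -m inch '[[0,0.1,1,0,0],[0,0,0,0,0]]'|grep -E "pos|ft";python3 -m inch '[[0,0.1,1,0,0],[0,0,0,0,0]]'|grep -E "pos|ft"
```

```text
eef_pos: [0.543, 0.0613, 0.1679]
ft_force: [-3.9, -5.7, 5.0]
eef_pos: [0.5431, 0.0623, 0.1679]
ft_force: [-4.8, -6.4, 6.0]
eef_pos: [0.5431, 0.0633, 0.1679]
ft_force: [-4.5, -5.9, 6.3]
```

```bash
python3 -m inch '[[0,0,0.7,0,0],[0,0,0,0,0]]'|grep -E "pos|ft"; python3 -m inch '[[0,0,0.5,0,0],[0,0,0,0,0]]'|grep -E "pos|ft"; python3 -m inch '[[0,0,0.5,0,0],[0,0,0,0,0]]'|grep -E "pos|ft"
```

```text
eef_pos: [0.5432, 0.0639, 0.1679]
ft_force: [-5.1, -6.0, 6.2]
eef_pos: [0.5432, 0.0642, 0.1679]
ft_force: [-3.7, -6.7, 4.8]
eef_pos: [0.5432, 0.0643, 0.1679]
ft_force: [-3.3, -8.9, 5.6]
```

```bash
python3 -m inch '[[0,0,0,0,0],[0,-0.3,-3.5,0,0],[0,-0.3,-3.5,0,0],[0,0,0,0,0],[0,0,0,5,0]]'|grep -E "pos|ft"; python3 -m inch '[[0,0,0,10,0],[0,0,0,20,0],[0,0,0,25,0],[0,0,0,25,0],[0,0,0,0,0]]'|grep -E "pos|ft"
python3 -m inch '[[0,-8,-37,0,0],[0,-8,-37,0,0],[0,-8,-37,0,0],[0,-8,-37,0,0],[0,-8,-37,0,0]]'|grep -E "pos|ft"
python3 -m inch '[[0,-8,-37,0,0],[0,-8,-37,0,0],[0,-8,-37,0,0],[0,-8,-37,0,0],[0,0,0,0,0]]'|grep -E "pos|ft|rot"
python3 d.py
```

```text
eef_pos: [0.5432, 0.0601, 0.1717]
ft_force: [0.9, -0.7, -3.4]
eef_pos: [0.5459, 0.06, 0.2559]
ft_force: [1.1, 0.8, -2.3]
eef_pos: [0.5026, -0.1264, 0.2507]
ft_force: [0.9, -0.3, -2.9]
eef_pos: [0.4701, -0.2771, 0.2504]
eef_rot: [[0.997, -0.076, -0.002], [-0.076, -0.997, -0.002], [-0.002, 0.002, -1.0]]
ft_force: [-0.2, 1.0, -3.3]
side -111.6 0.39 0.54
scene -112.8 0.71 0.78
scene -0.5 0.73 0.62
scene -56.8 0.71 0.57
```

```bash
python3 -m inch '[[0,0,0,-40,0],[0,0,0,-40,0],[0,0,0,-40,0],[0,0,0,-40,0],[0,0,0,-12,0]]'|grep -E "pos|ft"; python3 -m inch '[[0,0,0,0,0],[0,0,0,-4,0],[0,0,0,0,0]]'|grep -E "pos|ft";python3 -m inch '[[0,0,0,-4,0],[0,0,0,0,0]]'|grep -E "pos|ft"; python3 -m inch '[[0,0,0,-3,0],[0,0,0,0,0]]'|grep -E "pos|ft"; python3 -m inch '[[0,0,0,-3,0],[0,0,0,0,0]]'|grep -E "pos|ft"
```

```text
eef_pos: [0.4692, -0.2702, 0.0761]
ft_force: [-0.6, 0.8, -3.3]
eef_pos: [0.4727, -0.2736, 0.0776]
ft_force: [-0.1, -0.8, -2.4]
eef_pos: [0.4717, -0.2733, 0.0726]
ft_force: [-0.7, 0.2, -3.4]
eef_pos: [0.4713, -0.2731, 0.0688]
ft_force: [0.3, 0.0, -2.2]
eef_pos: [0.4712, -0.273, 0.0656]
ft_force: [0.2, -0.1, -3.6]
```

```bash
python3 -m inch '[[0,0,0,-3,0],[0,0,0,0,0]]'|grep -E "pos|ft"; python3 -m inch '[[0,0,0,-2,0],[0,0,0,0,0]]'|grep -E "pos|ft"; python3 -m inch '[[0,4,0,-1,0],[0,4,0,-1,0],[0,0,0,0,0]]'|grep -E "pos|ft"
```

```text
eef_pos: [0.4717, -0.2733, 0.063]
ft_force: [0.4, 0.1, -1.3]
eef_pos: [0.4718, -0.2733, 0.0626]
ft_force: [-3.8, 0.9, 9.9]
eef_pos: [0.4782, -0.2737, 0.0618]
ft_force: [-8.0, 0.2, 20.5]
```

```bash
python3 -m inch '[[0,4,0,0,0],[0,4,0,0,0],[0,0,0,0,0]]'|grep -E "pos|ft"; python3 -m inch '[[0,4,0,0,0],[0,4,0,0,0],[0,0,0,0,0]]'|grep -E "pos|ft"; python3 -m inch '[[0,4,0,-1,0],[0,4,0,0,0],[0,0,0,0,0]]'|grep -E "pos|ft"
python3 - <<'E'
from h import *
a=snap('side')['image'][250:370,240:400];b=snap('scene')['image'][120:240,160:320]
cv2.imwrite('pics/p3.png',cv2.resize(np.hstack([a,b]),None,fx=2.5,fy=2.5,interpolation=cv2.INTER_CUBIC))
E
```

```text
eef_pos: [0.4851, -0.2738, 0.0611]
ft_force: [-8.9, -2.2, 16.6]
eef_pos: [0.4932, -0.2734, 0.0606]
ft_force: [-8.0, -0.1, 14.2]
eef_pos: [0.5018, -0.2734, 0.0593]
ft_force: [-5.8, -0.8, 11.2]
```

View pics/p3.png

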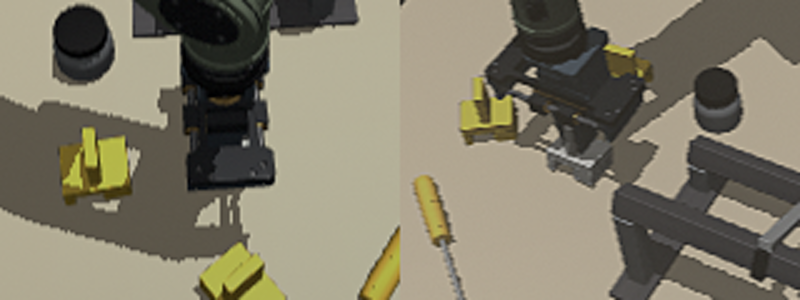

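The spacer now stands nearly level on the bench (right panel, 580,160), clear of the jig. I ease the pressure and release it.

```bash
python3 -m inch '[[0,2,0,0,0],[0,0,0,1.5,0],[0.16,0,0,0,0],[0.16,0,0,0,0],[0.16,0,0,0,0]]'|grep -E "pos|ft|open"; python3 -m inch '[[0.35,0,0,0,0],[0.4,0,0,0,0],[0.4,0,0,0,0],[0.4,0,0,0,0],[0.4,0,0,10,0]]'|grep -E "pos|ft|open"; python3 -m inch '[[0.4,0,0,20,0],[0.4,0,0,40,0],[0.4,0,0,40,0],[0.4,0,0,40,0],[0.4,0,0,0,0]]'|grep -E "pos|ft"
python3 -m inch '[[0.4,-40,0,0,0],[0.4,-40,0,0,0],[0.4,-40,0,0,0],[0.4,0,0,0,0],[0.4,0,0,0,0]]'|grep -E "pos|ft|clock"
python3 d.py
python3 - <<'E'
from fit import *
S={n:snap(n) for n in ['scene','side']}
R={}
for n in S:
    c=proj(S[n],[.5,-.273,.03])[0]
    R[n]=min(regions_of(n,'spacer'),key=lambda r:abs(np.mean(np.array(r['extent']).reshape(2,2),0)-c).sum())['region'].astype(np.float32)
f=fit(lambda p:-sum(iou(render(S[n],sp_h(p)),R[n]) for n in S),[.5,-.273,-.07],[.01,.01,.1]);print(f.x,f.fun)
a=S['side']['image'][90:370,240:440];b=S['scene']['image'][100:380,160:400]
cv2.imwrite('pics/p4.png',cv2.resize(np.hstack([a,b]),None,fx=1.8,fy=1.8,interpolation=cv2.INTER_CUBIC))
E
```

```text
eef_pos: [0.5058, -0.2731, 0.0595]
ft_force: [-0.2, -0.5, 0.7]
opening: 0.159
eef_pos: [0.5046, -0.2726, 0.0686]
ft_force: [-0.9, 0.2, 0.3]
opening: 0.398
eef_pos: [0.5084, -0.2747, 0.2166]
ft_force: [0.1, -0.6, -0.6]
clock: 28.1
eef_pos: [0.3852, -0.2732, 0.2098]
ft_force: [-0.0, -0.5, -0.2]
side -55.5 0.81 0.91
side 1.7 0.82 0.76
side -111.9 0.8 0.59
scene -55.9 0.72 0.93
scene -112.5 0.68 0.71
scene -0.9 0.69 0.62
[ 0.51668238 -0.27464825 -0.07385528] -1.77406644821167
```

View pics/p4.png

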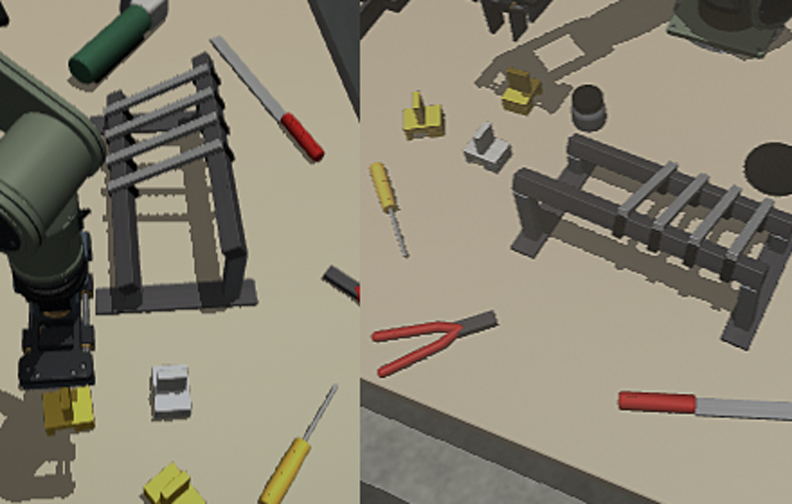

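The spacer stands upright on the bench, clear of the jig (left panel 171,390; right panel 488,147). The slats are evenly spaced at about 56 mm centre to centre.

```bash
python3 -c "
from plant import job
print(job.sign_off())"
```

```text
the job is handed in; nothing more can be done
None
```

The job is handed in: by camera both loose slats sit within about 1–2 mm of the 56 mm spacing (40 mm gaps), and the spacer stands released and upright on the bench, clear of the jig; I moved nothing else, and the judge's verdict was not shown.

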